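# Slide the spacer along the rail into the corner pocket

### The arm

A 6-joint arm with a two-finger parallel gripper is mounted at the origin on the work surface. World frame = base frame: x ahead of the robot, y to its left, z up, the work surface at z = 0. Lengths are in m, angles in rad, forces in N, time in s.
With the tool pointing down it reaches from about 0.375 to 0.825 m from the base axis. Payload 5.5 kg.
Tool frame: the origin (TCP) lies midway between the tips of the shut fingers; the grasp point (between the pads) lies 19 mm behind it (bot.tcp_to_grasp is the distance from the TCP to the grasp point, in m); z points along the fingers, y is the direction in which the jaws open and shut (so a half turn about z gives the same grasp; the last joint's range is limited). The gripper opens to 85 mm and grips with 20 to 120 N. Pads are 22 mm wide; open, the fingers measure 114 mm over their backs; the gripper's body (76 mm by 85 mm) begins 54 mm behind the grasp point. The pads swing forward as they close: fully open they stand 13 mm farther back than shut.
Start: joints at [1.138, 0.314, -0.047, 1.21, 0, 1.571], TCP at [0.252, 0.545, 0.231] pointing down, gripper open.
Joint ranges: [-2.67, 2.67], [-0.69, 1.73], [-1.03, 1.25], [-2.08, 2.16], [-1.42, 1.45], [-3.14, 3.14]. Speed limits (rad/s): [2.39, 2.39, 3.01, 3.14, 3.14, 3.14].

### API

Orientations are given as [roll, pitch, yaw] about the fixed x, y, z axes, in that order (R = Rz(yaw) Ry(pitch) Rx(roll)).
In Python, from rig import bot, fingers, ik, optics gives the robot as it stands. Calls block until the motion is done:
- bot.movep(position, orientation): joint-space move of the TCP to a pose.
- bot.line_to(position, attitude=None, speed=0.15): straight line of the TCP; attitude=None keeps the orientation; speed is the mean speed in m/s.
- bot.set_joints(angles): joint-space move.
- fingers.set_gripper(opening, squeeze=None): finger opening in m; squeeze is the grip in N (None keeps the last); returns when the fingers have stopped.
- bot.pause(seconds).
- ik(position, orientation): joint angles nearest the present ones, or None.
- optics.get_image(name): name is "side" or "top"; returns a dict with "img" (480x640x3 uint8, red, green, blue), "camera_matrix" (3x3 intrinsics, pixels), "R" (3x3) and "t" (3): a world point X has camera coordinates R X + t. Camera axes: x right, y down, z forward; pixel columns grow to the right and rows downward; lengths in m; the calibration is good to about 2 mm. A picture is of the moment at which its call begins. There is no depth.
A pose or a line that the arm cannot do raises bot.Unreachable and nothing moves.
- bot.job_done(): hands the job in, once; it reports no verdict.
Readings, each from a call of its own:
- bot.read_clock(): time.
- bot.read_q(): joint angles.
- bot.read_joint_velocities(): joint speeds.
- bot.read_effort(): joint torques, N m.
- bot.read_position(): TCP position.
- bot.read_tool_rot(): TCP orientation.
- bot.read_ft_force(): force on the tool from outside, world axes, zero at the start.
- bot.read_moment(): the same for the moment, N m.
- bot.read_finger_gap(): finger opening in m.
Only numpy, scipy, OpenCV 4.12 (cv2) and the standard library are available. Lean on these libraries where they do the work, as an engineer would, in place of code of your own. Each camera call takes 0.05 s, during which the arm holds its last target.

### The job

On the terminal assembly jig, push the white spacer with the two cut corners straight across until it lies flat against the rail, then keep it against the rail and slide it along into the corner pocket (the end piece with the lip, not the plain block) until it is fully home against the pocket's end wall. Do it only by pushing with the fingertips or the outside of the fingers: do not take the spacer between the fingers, lift it or tip it. Leave everything else where it is.

Things in the scene. Friction and masses are not known exactly. Their poses are not given: they have to be found in the camera images.
- spacer: loose white plastic spacer, about 40 g: 26 mm (its x) by 50 mm (its y), 22 mm high. The two corners on its -x side are cut at 45 degrees, 10 mm off each edge; its +x side is a flat 50 mm face that goes against the rail. Origin: centre of its underside. Starts on the jig plate, its origin 50 to 90 mm from the rail's face, turned up to 0.4 rad from the jig's yaw
- jig: fixed: dark steel plate, x -90 to +80 mm, y -200 to +200 mm, top 6 mm above the table, with an aluminium rail along y on its far side: near face at x = +50 mm, 14 mm thick, 16 mm high above the plate, y -190 to +190 mm. Origin on the table, level with the rail's middle; x points to the rail, y along it, z up. Place and yaw vary
- pocket: fixed end piece at jig y = +150 or -150 mm, axes as the jig's, origin on the plate at jig x = 0; 14 mm high. End wall: y -6 to +6 mm, x 6 to 50 mm (to the rail). Lip along the rail: x 10.5 to 20.5, y -22 to +22 mm. So a 29.5 mm wide, 16 mm deep pocket each side; use the one facing mid-rail. Home: spacer's origin at x 37 mm, 31 mm from this origin along y
- plain_stop: fixed plain aluminium block without a lip at the other end of the rail (44 x 44 mm, 14 mm high, x from 6 to 50 mm, y from -22 to +22 mm of its origin); not used
- terminal_block: loose grey terminal block, stepped, 30 x 42 mm, 32 mm high, standing on the jig plate at one of its two near corners. Origin: on its underside, at its middle. Leave alone
- square_block: loose plain square white block 30 x 30 mm, 20 mm high, no cut corners, on the jig plate at the other near corner; not the spacer. Origin: on its underside, at its middle. Leave alone
- wall_box: loose round open grey wall box, 68 mm across, 45 mm high, on the table beside the jig. Origin: on its underside, at its middle. Leave alone
- junction_box: loose square grey junction box 75 x 75 mm, 38 mm high (99 mm over its cable entries), on the table beside the jig. Origin: on its underside, at its middle. Leave alone
- screwdriver: loose screwdriver, 190 mm long, about 30 mm high, lying on the table beyond the jig. Origin: on its underside, at its middle. Leave alone
- pliers: loose pliers with black handles, 155 mm long, 16 mm high, lying on the table beyond the jig. Origin: under its pivot. Leave alone
There are look-alikes about, which are no part of the job. Leave any blue or pink look-alike of the spacer alone.

How it is judged:
On the way:
1. the spacer lies flat against the rail (within 3 mm and 0.08 rad), still at least 18 mm short of the pocket mouth (x of spacer in the frame of jig above 0.034 m and angle between the y axis of spacer and the y axis of jig, either way round below 0.08 rad and not (y of spacer in the frame of pocket between 0 and 0.065 m or y of spacer in the frame of pocket between -0.065 and -0 m)), for 0.1 s.
At the end, for the whole second after the job is handed in: the spacer lies at rest on the plate in the pocket on the side facing the middle of the rail, within 2.5 mm of the end wall and of the rail face and parallel to the rail within 0.06 rad (x of spacer in the frame of jig between 0.0345 and 0.0395 m and angle between the y axis of spacer and the y axis of jig, either way round below 0.06 rad and (y of spacer in the frame of pocket between 0.028 and 0.0335 m or y of spacer in the frame of pocket between -0.0335 and -0.028 m) and z of spacer in the frame of jig below 0.009 m and linear speed of spacer below 0.01 m/s and horizontal distance between spacer and jig below 0.14 m); the robot touches nothing.
It fails at once if the spacer is lifted or tipped (z of spacer in the frame of jig above 0.012 m or angle between spacer's own z axis and vertical above 0.25 rad).
It fails at once if the spacer is taken between the fingers (the grasp point is inside it) (x of the grasp point in the frame of spacer between -0.01 and 0.01 m and y of the grasp point in the frame of spacer between -0.02 and 0.02 m and z of the grasp point in the frame of spacer below 0.027 m).
It fails at once if the spacer is more than 6 mm off the rail within the last 18 mm before the pocket mouth or in it ((y of spacer in the frame of pocket between 0 and 0.065 m or y of spacer in the frame of pocket between -0.065 and -0 m) and x of spacer in the frame of jig below 0.031 m).
It fails at once if any of the six other loose things is moved by more than 20 mm (distance of any of terminal_block, square_block, wall_box, junction_box, screwdriver, pliers from where it was at the start of the episode above 0.02 m).
It also fails if it takes over 51 s, if anything falls off the work surface, if the arm or the gripper's body presses on something with over 40 N, if the wrist force passes 120 N, or if a joint passes its speed limit or range.

## Working session

There is one attempt and no reset: what is moved stays moved. The work goes in short steps, each a Python script; the robot and the scene stay as the last script left them, time stands still between calls to the robot, and variables do not carry over. Pictures are saved under pics/ and viewed, and the job is handed in when it is done.

```bash
ls; mkdir -p pics
python3 - <<'E'
from rig import bot,fingers,ik,optics
import cv2
for n in("top","side"):
    d=optics.get_image(n); cv2.imwrite(f"pics/{n}0.png",d["img"][:,:,::-1]); print(n,d["camera_matrix"],d["R"],d["t"])
print(bot.read_clock(),bot.read_tool_rot(),bot.tcp_to_grasp)
E
```

```text
pics
top [[451.82906407   0.         315.50335651]
 [  0.         451.82906407 247.68705376]
 [  0.           0.           1.        ]] [[-0.01904504 -0.99975344 -0.0114169 ]
 [-0.98145494  0.02087252 -0.19055322]
 [ 0.19074453  0.00757608 -0.98161048]] [0.04811199 0.58652235 0.9116044 ]
side [[510.1260857    0.         315.30918611]
 [  0.         510.1260857  242.63839666]
 [  0.           0.           1.        ]] [[ 0.92455274 -0.38103024  0.00426439]
 [-0.25844416 -0.63524826 -0.72778174]
 [ 0.28001579  0.6717705  -0.68579556]] [-0.5070112   0.20313974  0.73207414]
0.1 [-3.14005171e+00 -2.16493773e-06  2.70880083e+00] 0.0187
```

View pics/top0.png

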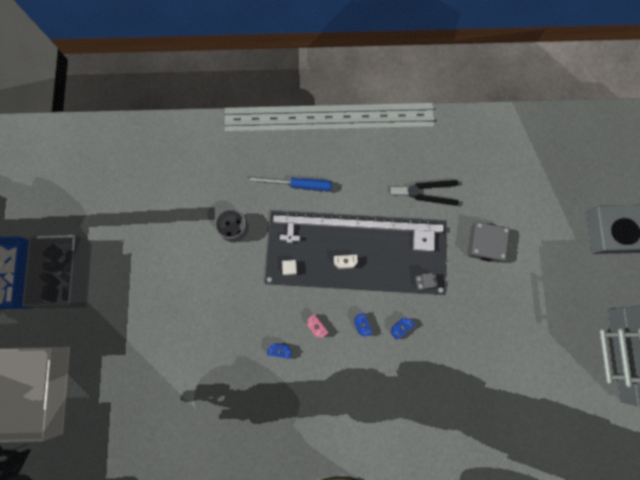

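View pics/side0.png

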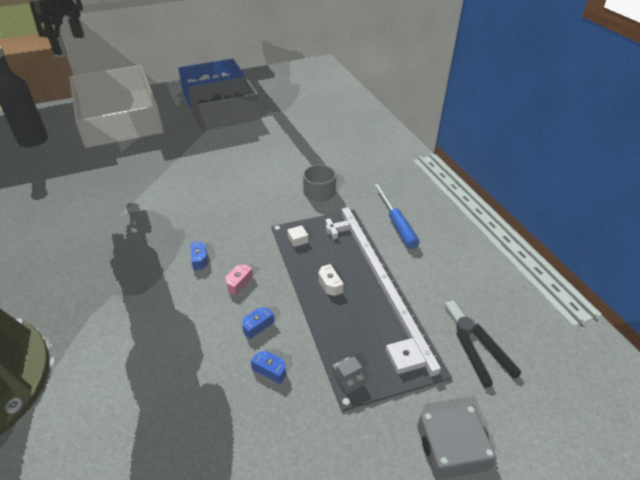

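Candidates in the top view are white at (346,261), white at (289,267), and blue or pink pieces off the jig at (317,326), (364,324), (402,328) and (279,351). The white one at (346,261) is elongated, so it is likely the spacer; (289,267) is the square block. The pocket is at the left end (289,230) and the plain stop at the right (424,239). I'll enlarge to confirm.

Run:
```python
import cv2
a=cv2.imread("pics/top0.png")
cv2.imwrite("pics/c1.png",cv2.resize(a[200:305,255:460],None,fx=3.9,fy=3.9,interpolation=cv2.INTER_CUBIC))
cv2.imwrite("pics/c2.png",cv2.resize(a[240:280,320:375],None,fx=14,fy=14,interpolation=cv2.INTER_CUBIC))
b=cv2.imread("pics/side0.png")
cv2.imwrite("pics/c3.png",cv2.resize(b[200:420,260:460],None,fx=2.7,fy=2.7,interpolation=cv2.INTER_CUBIC))
```

```text
(no output)
```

View pics/c1.png

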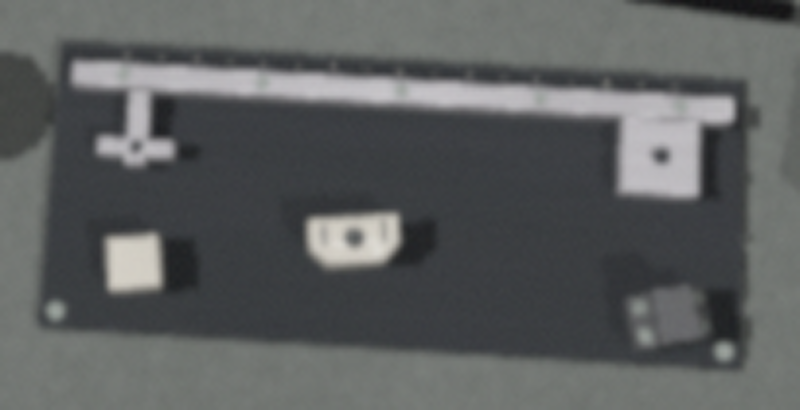

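View pics/c2.png

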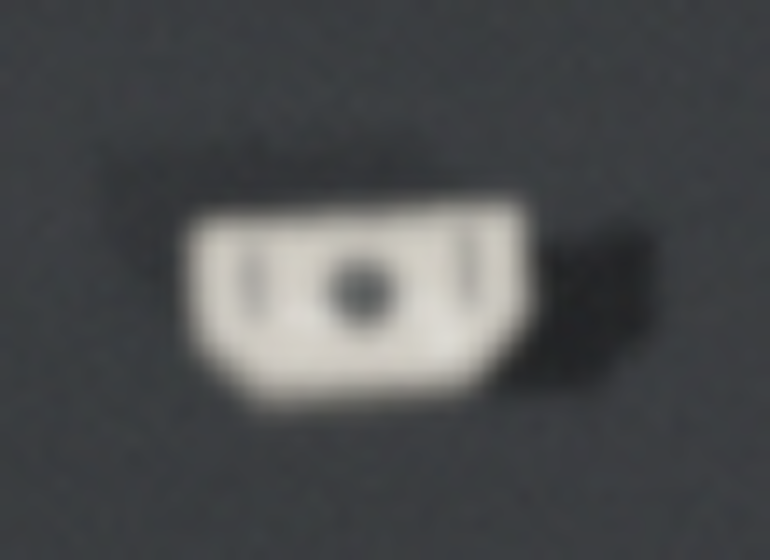

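View pics/c3.png

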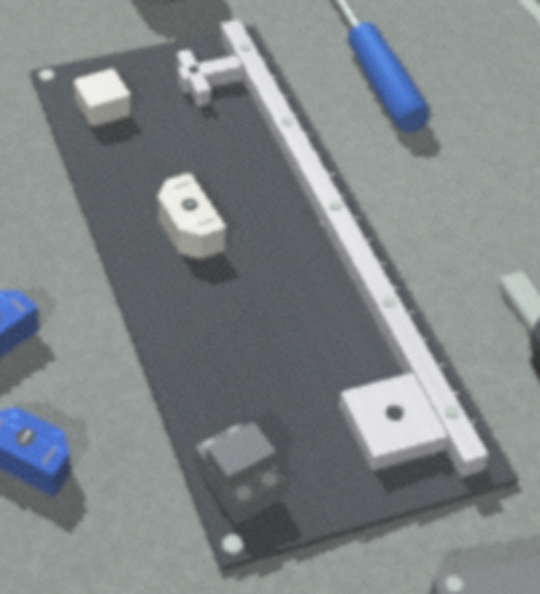

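(346,261) is the spacer: it has the two cut corners facing the robot, a flat face towards the rail, and it is elongated. (289,267) is square with no cut corners. Next I'll fit the jig and spacer poses.

```bash
cat > h.py <<'E'
import numpy as np, cv2
from scipy.optimize import least_squares
C={}
def setcam(n,d): C[n]=(d["camera_matrix"],d["R"],d["t"])
def proj(n,X):
    K,R,t=C[n]; p=(np.atleast_2d(X)@R.T+t)@K.T; return p[:,:2]/p[:,2:]
def unproj(n,uv,z):
    K,R,t=C[n]; r=R.T@np.linalg.solve(K,[*uv,1]); c=-R.T@t; return c+r*(z-c[2])/r[2]
def pose(p,X):
    X=np.array(X,float);c,s=np.cos(p[2]),np.sin(p[2])
    return np.c_[p[0]+c*X[:,0]-s*X[:,1],p[1]+s*X[:,0]+c*X[:,1],X[:,2]]
def fit(obs,x0):  # obs: {cam:[(u,v,x,y,z)]}
    def f(p): return np.concatenate([(proj(n,pose(p,np.array(o)[:,2:]))-np.array(o)[:,:2]).ravel() for n,o in obs.items()])
    return least_squares(f,x0,loss='soft_l1'),f
def inv(p,P):
    d=np.array(P)[:2]-p[:2];c,s=np.cos(p[2]),np.sin(p[2]);return np.array([c*d[0]+s*d[1],-s*d[0]+c*d[1]])
E
cat > fit.py <<'E'
from rig import optics
from h import *
for n in("top","side"): setcam(n,optics.get_image(n))
T=lambda u,v:((u+.5)/3.9-.5+255,(v+.5)/3.9-.5+200)
S=lambda u,v:((u+.5)/2.7-.5+260,(v+.5)/2.7-.5+200)
T2=lambda u,v:((u+.5)/14-.5+320,(v+.5)/14-.5+240)
a=.006;b=.022;c=.02
top=[(*T(62,40),.08,.2,a),(*T(38,325),-.09,.2,a),(*T(742,370),-.09,-.2,a),(*T(747,80),.08,-.2,a),
(*T(72,62),.064,.19,b),(*T(72,87),.05,.19,b),(*T(736,97),.064,-.19,b),(*T(736,122),.05,-.19,b),
(*T(617,192),.006,-.128,c),(*T(700,198),.006,-.172,c),
(*T(95,136),.0205,.172,c),(*T(176,138),.0205,.128,c),(*T(176,160),.0105,.128,c),(*T(95,157),.0105,.172,c)]
side=[(*S(32,72),-.09,.2,a),(*S(222,575),-.09,-.2,a),(*S(518,485),.08,-.2,a),(*S(222,26),.05,.19,b),(*S(462,470),.05,-.19,b),(*S(484,457),.064,-.19,b),
(*S(340,393),.006,-.128,c),(*S(372,463),.006,-.172,c)]
x0=[.57,.02,0]
for nm,o in(("both",dict(top=top,side=side)),("top",dict(top=top)),("side",dict(side=side))):
    r,f=fit(o,x0); print(nm,r.x, np.abs(f(r.x)).mean()); 
    if nm=="both": J=r.x; print(f(J).reshape(-1,2).round(1).tolist())
h=.028
st=[(*T2(190,215),.013,.025,h),(*T2(525,200),.013,-.025,h),(*T2(533,310),.003,-.025,h),(*T2(470,395),-.013,-.015,h),(*T2(258,407),-.013,.015,h),(*T2(190,340),.003,.025,h),(*T2(362,292),0,0,h)]
ss=[(*S(190,205),0,0,h),(*S(187,174),.013,.025,h),(*S(223,222),.013,-.025,h),(*S(191,234),-.013,-.015,h)]
for nm,o in(("both",dict(top=st,side=ss)),("top",dict(top=st)),("side",dict(side=ss))):
    r,f=fit(o,x0); print(nm,r.x,inv(J,r.x),r.x[2]-J[2],f(r.x).reshape(-1,2).round(1).tolist())
E
python3 fit.py
```

```text
both [ 0.59097104 -0.05492557 -0.0844913 ] 0.625846889005429
[[0.3, 0.1], [0.0, 0.7], [0.0, 0.7], [-0.4, 0.4], [0.8, -0.3], [0.3, -0.7], [-0.2, 0.9], [-0.3, 0.6], [1.7, 0.5], [0.3, 0.2], [1.4, 0.2], [0.2, 0.8], [-0.1, -0.4], [1.0, -0.9], [-1.1, -0.3], [-1.1, -1.7], [0.3, -1.1], [-0.4, -0.4], [0.9, -2.0], [1.6, 0.3], [0.0, 0.4], [0.4, -1.1]]
top [ 0.59147387 -0.05436424 -0.08067229] 0.4257854103362299
side [ 0.59056704 -0.05604368 -0.08881618] 0.6010745254965855
both [ 0.5612803  -0.02853507  0.07590265] [-0.03181194  0.02379073] 0.16039395383094082 [[0.4, 1.6], [-0.9, 0.5], [-1.0, -2.9], [-0.2, -1.3], [1.3, -0.9], [0.8, -2.8], [0.0, 0.8], [-1.0, 0.5], [-0.0, -0.1], [0.9, 1.6], [-4.1, -1.6]]
top [ 0.559819   -0.02832312  0.01841602] [-0.03328591  0.02387861] 0.10290731819835439 [[0.6, 1.6], [-0.6, 1.8], [-0.9, -1.6], [-0.6, -0.3], [0.8, -0.6], [0.8, -2.8], [-0.0, 1.5]]
side [ 0.56334582 -0.02943332  0.18789384] [-0.02967798  0.02306999] 0.27238514031640754 [[0.3, 0.5], [-0.5, -0.0], [3.2, 0.4], [-1.4, -1.4]]
```

```bash
sed -i 's/,\.003,/,-.003,/g; s/,(\*S(191,234),-.013,-.015,h)//' fit.py; python3 fit.py | tail -3
cat > ov.py <<'E'
import sys
from h import *
from rig import optics,bot
def overlay(J,Sp,name,crop=True):
    out=[]
    for n,sl in(("top",(190,310,255,460)),("side",(200,420,260,460))):
        d=optics.get_image(n);setcam(n,d)
        y0,y1,x0,x1=sl;k=3.8 if n=="top" else 2.7
        im=cv2.resize(d["img"][y0:y1,x0:x1,::-1],None,fx=k,fy=k,interpolation=cv2.INTER_CUBIC)
        def poly(P,pts,z,col):
            p=proj(n,pose(P,[(a,b,z) for a,b in pts])); q=((p+.5-[x0,y0])*k-.5)
            cv2.polylines(im,[np.int32(q.round())],True,col,1)
        rc=lambda a,b,c,e:[(a,c),(a,e),(b,e),(b,c)]
        poly(J,rc(-.09,.08,-.2,.2),.006,(0,255,0));poly(J,rc(.05,.064,-.19,.19),.022,(0,255,255))
        poly(J,rc(.006,.05,-.172,-.128),.02,(255,255,0));poly(J,rc(.0105,.0205,.128,.172),.02,(255,255,0));poly(J,rc(.006,.05,.144,.156),.02,(255,0,255))
        if Sp is not None: poly(Sp,[(.013,.025),(.013,-.025),(-.003,-.025),(-.013,-.015),(-.013,.015),(-.003,.025)],.028,(0,0,255))
        cv2.imwrite(f"pics/{name}_{n}.png",im)
E
python3 - <<'E'
from ov import *
overlay(np.array([ 0.59097104,-0.05492557,-0.0844913]),np.array([.561,-.0285,.03]),"ov0")
E
```

```text
both [ 0.56151029 -0.02793051  0.05662121] [-0.03163379  0.02441254] 0.14111251193706154 [[0.2, 1.3], [-1.1, 0.6], [-1.0, -0.1], [-0.6, -1.3], [0.9, -1.1], [0.8, -0.5], [-0.2, 0.7], [-1.0, 0.2], [0.3, -0.4], [0.7, 1.5]]
top [ 0.56149607 -0.02831273  0.04024098] [-0.0316157   0.02403049] 0.12473227643404985 [[0.4, 1.1], [-0.8, 0.8], [-0.8, 0.1], [-0.5, -1.2], [0.9, -1.2], [0.9, -0.6], [-0.1, 0.7]]
side [ 0.56196775 -0.02724176  0.08028644] [-0.03123609  0.02513744] 0.16477774216818164 [[-0.9, -0.1], [-0.0, -0.7], [1.0, 0.9]]
```

View pics/ov0_top.png

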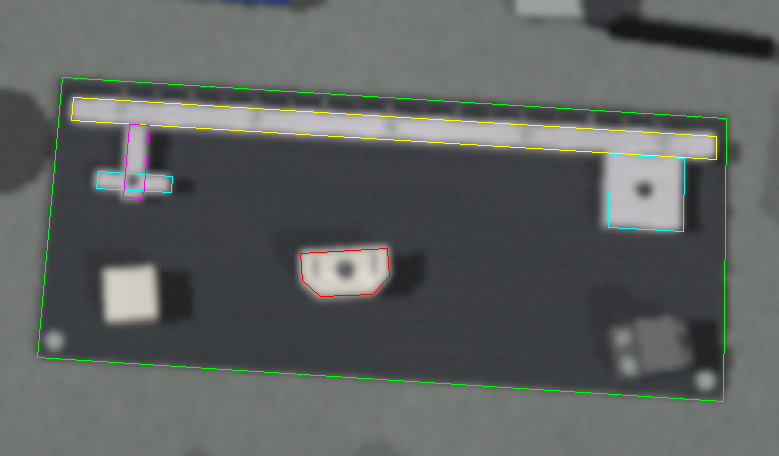

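View pics/ov0_side.png

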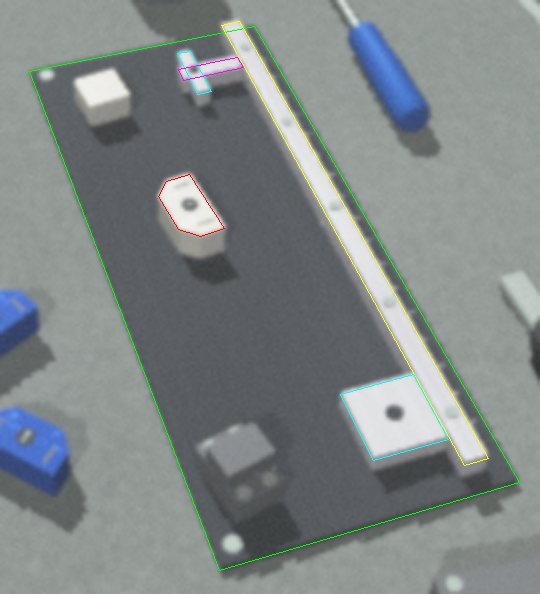

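The overlays match both views. The jig is at (0.591, -0.055), yaw about -0.084, and the spacer is at jig (-31.5, +24) mm, turned about +0.12 rad. The plan has two pushes:
- **Push 1:** shut fingers, square to the jig, on the spacer's -x face.
- **Push 2:** fingers turned 45° on the cut corner, so the force goes into the rail and towards the pocket together.

```bash
cat > mv.py <<'E'
from rig import bot,fingers,ik,optics
from h import *
J=np.array([0.5910,-0.0549,-0.0835])
def W(x,y,z):
    return pose(J,[(x,y,z)])[0]
def tj(): return inv(J,bot.read_position())*1000
def fj():
    f=np.array(bot.read_ft_force());c,s=np.cos(J[2]),np.sin(J[2]);return np.array([c*f[0]+s*f[1],-s*f[0]+c*f[1],f[2]])
def log(m=""): print(m,"t%.2f"%bot.read_clock(),tj().round(1),"z%.4f"%bot.read_position()[2],"F",fj().round(1))
E
python3 - <<'E'
from mv import *
A=[np.pi,0,J[2]]
print(ik(W(-.078,.024,.1),A), ik(W(0,.0,.012),[np.pi,0,J[2]+np.pi/4]), ik(W(.02,.1,.012),[np.pi,0,J[2]+np.pi/4]))
bot.movep(W(-.078,.024,.1),A); log("above")
fingers.set_gripper(0.0); print(bot.read_finger_gap())
bot.line_to(W(-.078,.024,.013),speed=.12); log("down")
bot.line_to(W(-.062,.024,.013),speed=.06); log("near")
E
python3 -c "
from ov import *
overlay(np.array([.5910,-.0549,-.0835]),np.array([.5615,-.0282,.04]),'ov1')"
```

```text
[-0.04746954  0.2504948  -0.44703357  0.87326796  0.         -3.1055622 ] [-0.09262758  0.47435115 -0.34889143  0.74755375  0.          2.34706691] [ 0.06945949  0.51672015 -0.27728013  0.77679605  0.          2.50915398]
above t4.28 [-77.9  24.2] z0.1001 F [ 0.3 -0.3  0.7]
0.0003803886042155673
down t5.92 [-77.5  24. ] z0.0135 F [ 0.7  1.  -0.7]
near t6.33 [-61.2  24. ] z0.0133 F [-0.5 -0.2  0.7]
```

View pics/ov1_top.png

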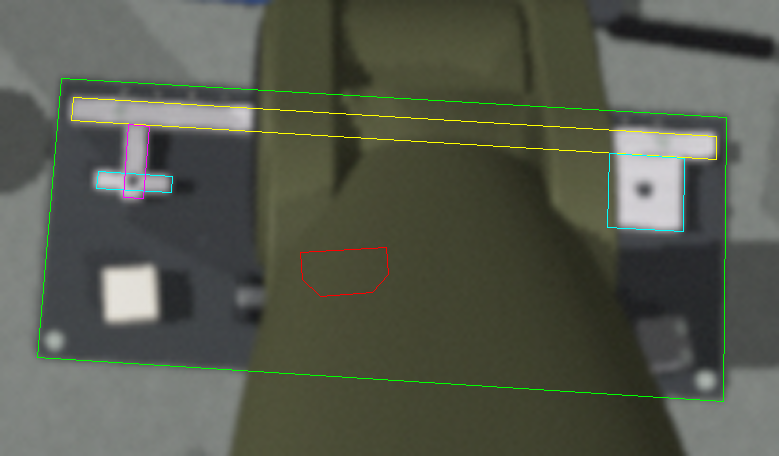

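View pics/ov1_side.png

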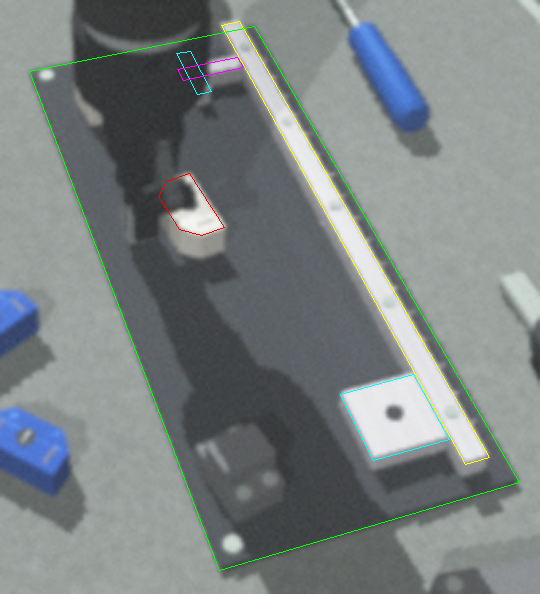

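The side view shows the fingers just behind the spacer, with the spacer undisturbed. Now I'll push it to the rail.

```bash
python3 - <<'E'
from mv import *
for x in(-.045,-.02,0.0,.007):
    bot.line_to(W(x,.024,.013),speed=.05); log()
x=.007
while x<.022:
    x+=.001; bot.line_to(W(x,.024,.013),speed=.02); log()
    if fj()[0]<-7: break
E
python3 -c "
from ov import *
overlay(np.array([.5910,-.0549,-.0835]),pose(np.array([.5910,-.0549,-.0835]),[(.037,.024,0)])[0]*[1,1,0]+[0,0,-.0835],'ov2')"
```

```text
t6.92 [-44.8  24. ] z0.0129 F [-0.3  0.6  0.6]
 t7.58 [-20.1  24. ] z0.0128 F [ 0.1 -0.8 -0.5]
 t8.12 [ 0.1 24. ] z0.0129 F [ 0.3 -0.8 -0.9]
 t8.42 [ 7.4 24. ] z0.0131 F [ 0.6 -0.4 -0.3]
 t8.67 [ 7.9 24. ] z0.0130 F [ 0.2  0.1 -0.2]
 t8.92 [ 9. 24.] z0.0130 F [ 0.2 -0.7  0.4]
 t9.17 [10.1 24. ] z0.0130 F [ 0.5  1.2 -0.2]
 t9.42 [11.1 24. ] z0.0130 F [-0.5 -0.4 -0.7]
 t9.67 [12.1 24. ] z0.0130 F [-0.3 -0.5  0. ]
 t9.92 [13.1 24. ] z0.0130 F [-0.6 -0.  -1. ]
 t10.17 [13.7 24. ] z0.0129 F [-2.5  0.8  1.7]
 t10.42 [13.7 24. ] z0.0128 F [-5.3  0.1  4.1]
 t10.67 [13.7 24. ] z0.0126 F [-7.7  0.2  5.6]
```

View pics/ov2_side.png

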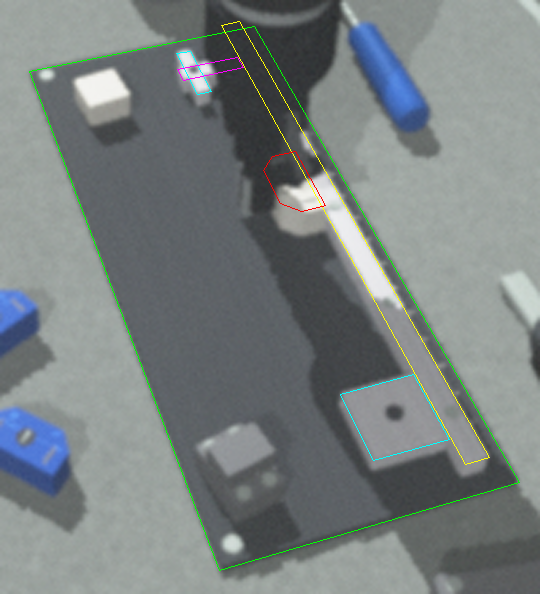

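The force rose with the tool at x = 13.7 mm (about 13 expected), so the spacer is against the rail at y ≈ 24. I'll back off, turn 45° and check it.

```bash
python3 - <<'E'
from mv import *
B=[np.pi,0,J[2]+np.pi/4-np.pi]
bot.line_to(W(-.012,.024,.013),speed=.1)
bot.line_to(W(-.015,-.035,.05),speed=.15); log("up")
bot.movep(W(.006,-.019,.05),B); log("turned")
bot.line_to(W(.006,-.019,.013),speed=.1); log("down")
E
python3 -c "
from ov import *
overlay(np.array([.5910,-.0549,-.0835]),pose(np.array([.5910,-.0549,-.0835]),[(.037,.024,0)])[0]*[1,1,0]+[0,0,-.0835],'ov3')"
```

```text
Traceback (most recent call last):
rig.Unreachable: the arm cannot follow that straight line within its joint ranges
```

View pics/ov3_side.png

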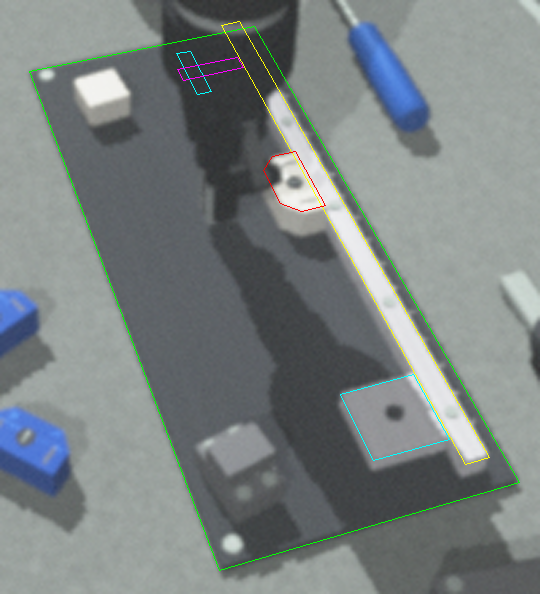

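View pics/ov3_top.png

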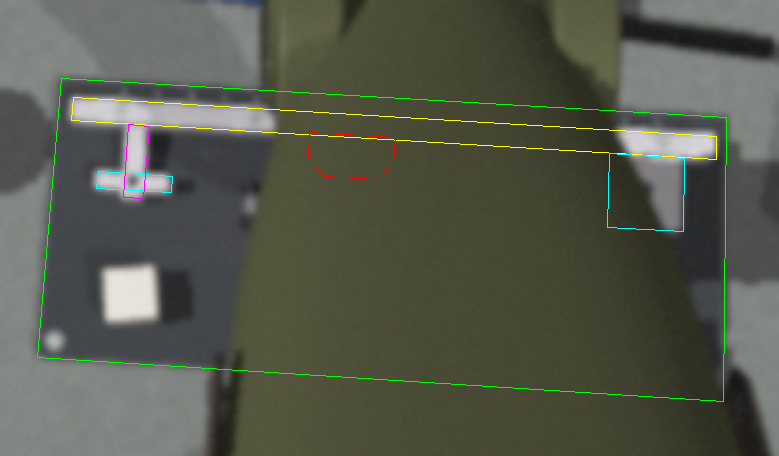

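The spacer sits flat on the rail at the predicted place. The line failed because joint 6 is near its limit, so I'll lift and turn with a joint move.

```bash
python3 - <<'E'
from mv import *
B=[np.pi,0,J[2]+np.pi/4-np.pi]
bot.line_to(W(-.015,.022,.06),speed=.12)
bot.movep(W(.006,-.019,.06),B); log("turned")
bot.line_to(W(.006,-.019,.013),speed=.1); log("down"); print(bot.read_q())
E
python3 -c "
from ov import *
overlay(np.array([.5910,-.0549,-.0835]),pose(np.array([.5910,-.0549,-.0835]),[(.037,.024,0)])[0]*[1,1,0]+[0,0,-.0835],'ov4')"
```

```text
turned t13.81 [  5.8 -19. ] z0.0597 F [-0.3 -0.2 -0.6]
down t14.43 [  6. -19.] z0.0130 F [0.3 0.5 0.6]
[-1.24183826e-01  4.83352348e-01 -3.30906564e-01  7.56693736e-01
  1.38259928e-05 -8.26140868e-01]
```

View pics/ov4_side.png

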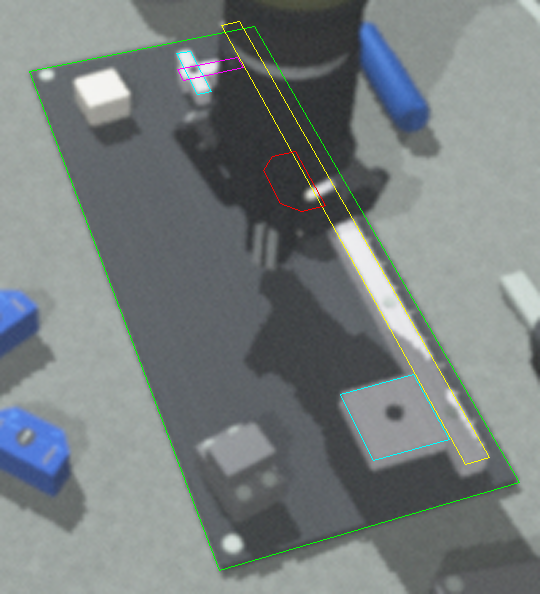

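```bash
python3 - <<'E'
from mv import *
p=np.array([.006,-.019])
bot.line_to(W(.014,-.011,.013),speed=.08); log()
p=np.array([.014,-.011])
while p[0]<.028:
    p+=.001; bot.line_to(W(*p,.013),speed=.02); log()
    if fj()[0]<-3: break
# slide
while p[1]<.070:
    p[1]+=.012
    f=fj()
    p[0]+= .0007 if f[0]>-1.5 else (-.0007 if f[0]<-6 else 0)
    bot.line_to(W(*p,.013),speed=.05); log("s %.1f"%(p[0]*1000))
    if np.abs(fj()[:2]).max()>20: break
np.save("p.npy",p)
E
python3 -c "
from ov import *
overlay(np.array([.5910,-.0549,-.0835]),None,'ov5')"
```

```text
t14.82 [ 15.  -10.5] z0.0135 F [-0.2 -1.   0.5]
 t15.07 [ 14.9 -10. ] z0.0130 F [-0.4  0.1 -0.5]
 t15.32 [16. -9.] z0.0130 F [0.2 0.1 0.7]
 t15.57 [17.1 -8. ] z0.0130 F [ 0.2 -0.3  0.4]
 t15.82 [18.1 -7. ] z0.0130 F [-0.1  0.7 -0.5]
 t16.07 [19.1 -5.9] z0.0130 F [-0.5  0.1 -0.1]
 t16.32 [20.1 -4.9] z0.0130 F [-0.3 -0.4 -0.1]
 t16.57 [21. -4.] z0.0130 F [-0.7 -0.3 -0.1]
 t16.82 [21.  -3.9] z0.0129 F [-4.1 -3.4  2.8]
s 22.0 t17.21 [21.  9.] z0.0128 F [-4.4 -1.4  3.3]
s 22.0 t17.60 [21.  20.8] z0.0128 F [-4.8 -2.   3.2]
s 22.0 t17.99 [21.  32.8] z0.0127 F [-4.8 -2.1  2.3]
s 22.0 t18.38 [21.  44.9] z0.0128 F [-5.3 -2.2  3. ]
s 22.0 t18.77 [21.  56.9] z0.0127 F [-4.4 -2.3  2.1]
s 22.0 t19.17 [21.  68.9] z0.0127 F [-5.7 -1.4  2.7]
s 22.0 t19.56 [21. 81.] z0.0127 F [-4.5 -2.   2.4]
```

View pics/ov5_side.png

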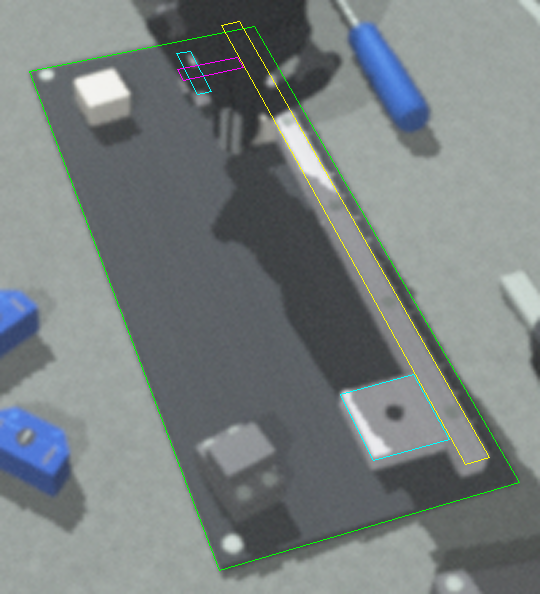

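View pics/ov5_top.png

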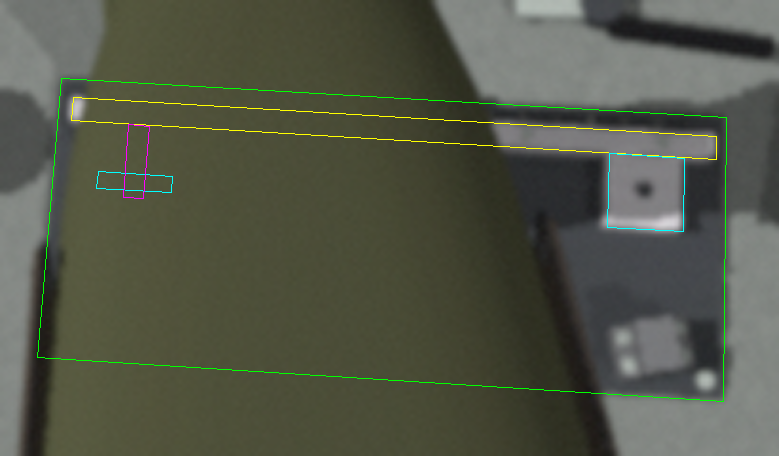

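It is sliding smoothly with steady rail contact force, about 10 mm short of home. Next: fine steps until the end wall stops it.

```bash
python3 - <<'E'
from mv import *
p=np.load("p.npy")
p[1]=.087; bot.line_to(W(*p,.013),speed=.03); log()
while p[1]<.100:
    p[1]+=.001; bot.line_to(W(*p,.013),speed=.02); log()
    if fj()[1]<-9: break
bot.pause(.2);log("hold")
q=inv(J,bot.read_position())
bot.line_to(W(q[0]-.03,q[1]-.03,.013),speed=.08);log("back")
bot.line_to(W(q[0]-.03,q[1]-.03,.09),speed=.15)
bot.movep(W(-.09,-.25,.2),[np.pi,0,J[2]+np.pi/4-np.pi]);log()
E
python3 -c "
from ov import *
J=np.array([.5910,-.0549,-.0835])
overlay(J,pose(J,[(.037,.119,0)])[0]*[1,1,0]+[0,0,J[2]],'ov6')"
```

```text
t20.01 [21.  86.5] z0.0127 F [-4.8 -2.6  2.1]
 t20.26 [21.  87.1] z0.0127 F [-5.3 -4.1  3.2]
 t20.51 [21. 88.] z0.0127 F [-4.1 -4.7  2.6]
 t20.76 [21.  88.9] z0.0127 F [-4.8 -4.3  4.5]
 t21.01 [21. 90.] z0.0127 F [-5.6 -4.9  3.1]
 t21.26 [21.  90.9] z0.0127 F [-5.7 -5.3  3.4]
 t21.51 [21. 92.] z0.0127 F [-4.7 -4.6  2.8]
 t21.76 [21.  92.9] z0.0127 F [-5.6 -5.4  4.3]
 t22.01 [21.  93.7] z0.0127 F [-4.6 -5.1  4.2]
 t22.26 [21.  93.7] z0.0127 F [-5.  -7.8  5.4]
 t22.51 [21.  93.8] z0.0127 F [ -5.4 -11.4   4.3]
hold t22.71 [20.9 93.8] z0.0127 F [ -4.9 -10.5   4.9]
back t23.43 [-8.6 63.9] z0.0133 F [ 0.6 -0.7 -1.2]
 t25.38 [ -89.9 -249. ] z0.1992 F [ 0.2  0.3 -0.2]
```

View pics/ov6_side.png

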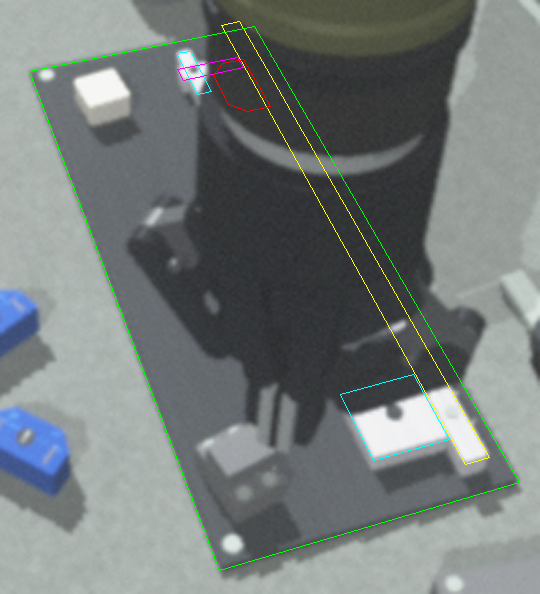

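View pics/ov6_top.png

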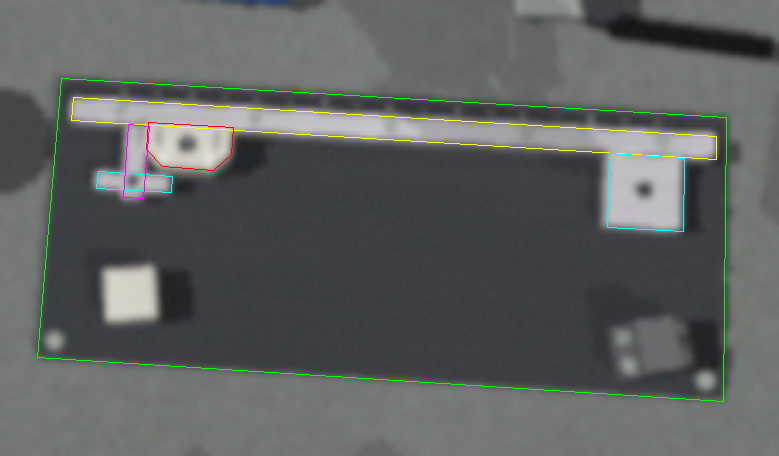

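The top view shows it seated on the home outline. I'll clear the arm and enlarge both views to check for a gap.

Run:
```python
from mv import *
bot.movep([.40,-.35,.25],[np.pi,0,J[2]+np.pi/4-np.pi]);log()
a=optics.get_image("top")["img"][:,:,::-1];b=optics.get_image("side")["img"][:,:,::-1]
A=cv2.resize(a[210:255,275:330],None,fx=10,fy=10,interpolation=cv2.INTER_CUBIC)
B=cv2.resize(b[205:260,310:385],None,fx=9,fy=9,interpolation=cv2.INTER_CUBIC)
cv2.imwrite("pics/f_top.png",A);cv2.imwrite("pics/f_side.png",B);cv2.imwrite("pics/full.png",b)
```

```text
t26.00 [-165.6 -310. ] z0.2503 F [ 0.6 -0.7 -0.6]
```

View pics/f_top.png

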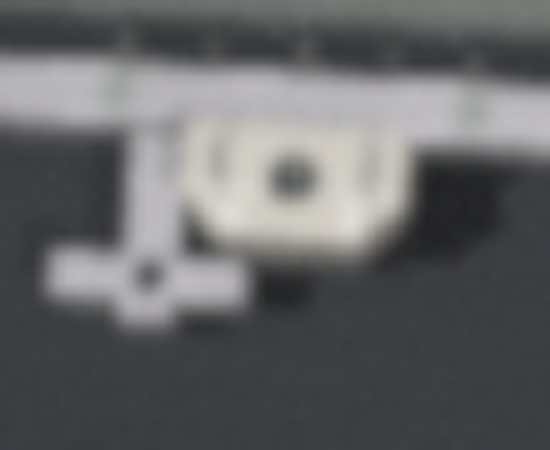

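View pics/f_side.png

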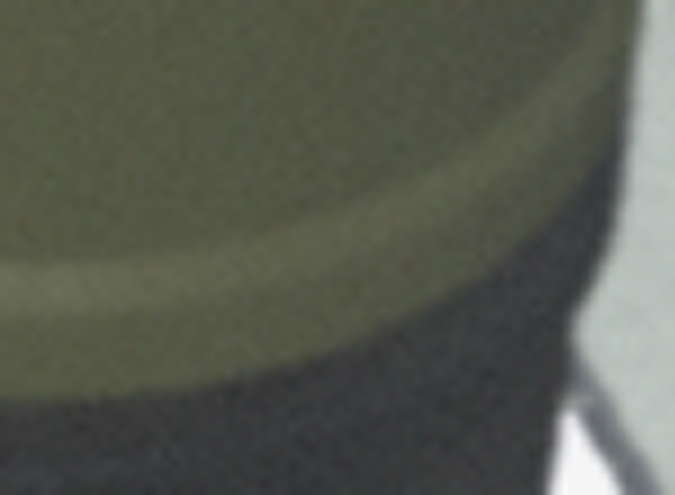

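View pics/full.png

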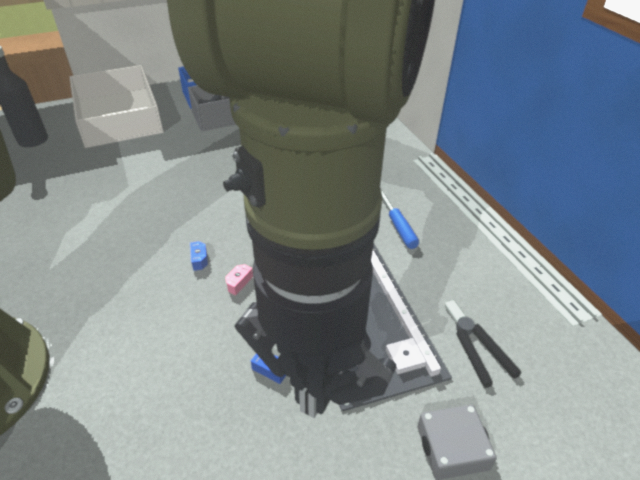

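The top view shows the spacer's left face touching the end wall at about (183,150) and its top edge on the rail with no gap. The arm blocks the side view, so I'll return to the start pose, which was clear.

Run:
```python
from mv import *
q=np.array(bot.read_q()); print(q.round(2))
bot.movep([.40,-.3,.35],[np.pi,0,J[2]+np.pi/4-np.pi])
bot.set_joints([1.138,0.314,-0.047,1.21,0,0]);log()
from ov import overlay
overlay(J,np.r_[pose(J,[(.037,.119,0)])[0][:2],J[2]],"ov7")
b=optics.get_image("side")["img"][:,:,::-1]
cv2.imwrite("pics/g_side.png",cv2.resize(b[200:260,310:390],None,fx=9,fy=9,interpolation=cv2.INTER_CUBIC))
```

```text
[-0.72  0.18 -0.18  1.21  0.   -1.42]
 t29.66 [-387.3  569. ] z0.2312 F [ 1.1 -1.  -0.6]
```

View pics/g_side.png

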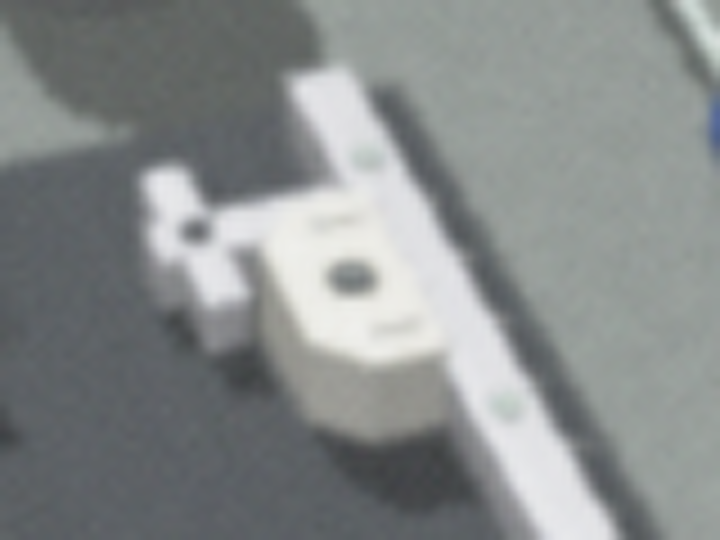

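View pics/ov7_side.png

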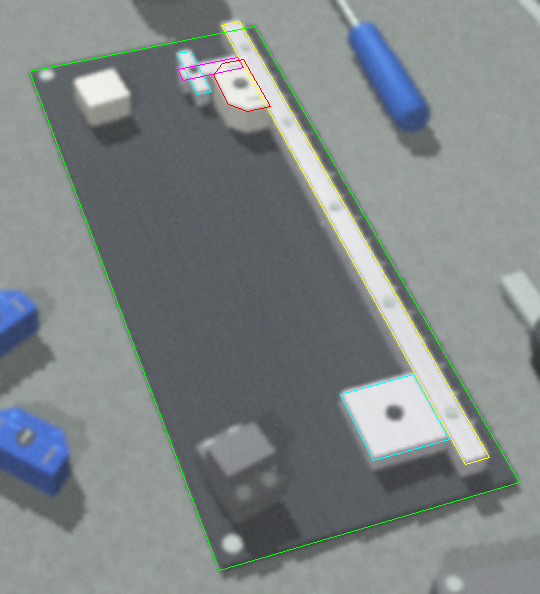

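Both views show the spacer flat on the rail, touching the end wall and matching the predicted home outline. The other things in view haven't moved, so I'm handing in.

```bash
python3 -c "
from rig import bot
bot.job_done(); print(bot.read_clock())"
```

```text
the job is handed in; nothing more can be done
the job is handed in; nothing more can be done
```

The white spacer is home in the lipped pocket, and the job is handed in at about 30 s of the 51 s allowed; no verdict is reported.

**What I did:** With the fingers shut, I pushed the spacer square across to the rail at jig y ≈ 24 mm, until the force reached about 8 N. I then turned the fingers 45° onto its cut corner and slid it along with about 5 N held against the rail. It stopped at the end wall when the force along the rail rose to about 11 N.

**Last checks:**
- **Position:** both cameras show the spacer touching the end wall, flat and parallel to the rail, and on the predicted home outline.
- **Other objects:** everything else visible in the last pictures was where it started, and the arm was clear of everything.
- **Disagreements:** the tool stopped about 3 mm further along y than I first estimated. I put that down to the spacer sitting a millimetre or two lower on the rail after the first push, plus where the finger met the cut corner. The pictures show no gap.
- **Hitches:** one retreat line was refused near joint 6's limit and nothing moved, so I used a joint move instead.

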